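# Flip a printed plate through the twisted chute and latch its tray

## Task

Slide the grey printed plate along the deck of the flip chute and over the deck's edge, so that it drops through the twisted slot and comes to rest in the open tray with its orange side up. Then press the tray's orange front in to its stop and let go, so that the tray springs back a little and stays latched. Leave the other things on the bench where they are.

Things in the scene. Friction and masses are not known exactly. Their poses are not given: they have to be found in the camera images.
- chute: The flip chute, a fixed stand. Origin on the table, on the vertical axis of its twisted slot; z up, y the way the plate travels, x across. Base x -65..65, y -180..110 mm. White slippery deck on top, 306 mm above the table: x -65..65, y -225..-14. Posts 20 mm square under it at (-55,-150), (-55,0), (55,-150). Order along y: deck, mouth above the slot (y 0), ramp, tray.
- plate: Flat printed plate, 36 (its x) x 64 (its y) x 6 mm, corners notched 3 x 4 mm, about 35 g; grey with three black ribs on one face, orange on the other. Origin at the centre of the orange face, z out of the grey face. It starts on the deck, grey side up (z up), its length roughly along the chute's y.
- deck_edge (a point): Middle of the deck's edge at the mouth (chute y -14 mm), on the deck's top; axes as the chute's. Two orange fences on the deck narrow from 86 to 37 mm, centred on x 0, then a 42 mm lane: 14 mm high from chute y -111 to -57, then 26 mm high. The mouth's orange far wall is at chute y 24, 14 mm higher than the deck. The plate tips in nose first once its middle is past the edge and its tail is free.
- slot_mid (a point): Middle of the twisted slot, on its axis, 191 mm above the table; axes as the chute's. The slot is a cage of orange rods 56 mm across, 112 to 270 mm above the table, twisting half a turn; the plate falls through it by itself in about a second, then slides down a steel ramp towards +y, under two orange rods that end over the tray at chute y 118, 59 mm high, into the tray.
- tray (a joint): The tray's slide, m: 0 = fully open (at the start, held out by a 3 to 5 N spring), growing as it is pushed in, towards the chute's -y; 0.047 = the stop. Push-push latch: pushed past about 0.045, best firmly to the stop (about 10 N), and let go, it springs back to about 0.028 and stays; another push to the stop would release it to 0.
- tray_floor (a point): Centre of the tray's inner floor, 20 mm above the table; it moves with the tray; axes as the chute's. Inside the tray is 66 mm (x) by 134 mm (y); walls 22 mm high, rear wall 5 mm.
- tray_front (a point): Centre of the outer (+y) face of the tray's orange front panel, to be pressed towards -y; it moves with the tray; 37 mm above the table. The panel is 100 mm wide and reaches from 16 to 58 mm above the table.
- tall_box: Bystander: grey printed box 50 x 50 x 88 mm standing on the table beside the chute (+x side); origin under its centre.
- motor: Bystander: small black and silver motor 42 x 42 mm, 75 mm tall with its coupling, standing beside the chute (-x side); origin under its centre.
- twin_tray: Bystander: white tray with two compartments, 80 x 130 x 18 mm, beside the chute's tray (+x side); origin under its centre.
- glue: Bystander: white bottle, 48 mm across, 130 mm tall; origin under its centre.
- scraper: Bystander: scraper with a flat blade, 200 mm long, lying on the table; origin near its middle, x along it.
- spool: Bystander: orange filament spool lying flat, 196 mm across, 58 mm high; origin under its centre.
- driver: Bystander: screwdriver lying on the table; x along it.
Things that resemble listed ones, but are neither listed nor needed, are in the scene too. Of the things that look like the plate, the smallest one is meant.

How it is judged:
By the outcome, as a careful person would: the job done as asked, in the order asked, and still so for the second after the job is handed in, with the robot touching nothing.
It also fails if it takes over 51 s, if anything falls off the work surface, if the arm or the gripper's body presses on something with over 40 N, if the wrist force passes 120 N, or if a joint passes its speed limit or range.

## Robot

A 6-joint arm with a two-finger parallel gripper is mounted at the origin on the work surface. World frame = base frame: x ahead of the robot, y to its left, z up, the work surface at z = 0. Lengths are in m, angles in rad, forces in N, time in s.
With the tool pointing down it reaches from about 0.375 to 0.9 m from the base axis. Payload 3.1 kg.
Tool frame: the origin (TCP) lies at the very end of the fingers, on their centre line; the grasp point (between the pads) lies 19 mm behind it; z points along the fingers, y is the direction in which the jaws open and shut (so a half turn about z gives the same grasp; the last joint's range is limited). The gripper opens to 87 mm and grips with 3 to 60 N. Pads are 19 mm wide; open, the fingers measure 117 mm over their backs; the gripper's body (75 mm by 190 mm) begins 51 mm behind the grasp point.
Start: joints at [-1.462, 0.527, 1.433, -0, 1.181, -0.178], TCP at [0.177, -0.599, 0.223] pointing down, gripper open.
Joint ranges: [-3.08, 3.08], [-0.75, 2.2], [0.22, 2.44], [-1.43, 4.57], [0, 2.65], [-2.85, 2.85]. Speed limits (rad/s): [2.79, 2.79, 3.14, 3.14, 3.14, 3.14].

## Interface

Orientations are given as a unit quaternion [x, y, z, w].
In Python, from rig import robot gives the robot as it stands.
- The arm moves only by the tool arm_command, never from a script. Its argument "targets" is a list of rows, each a list of 5 numbers: the shift along the tool's x, y, z in cm, then the turn about the tool's z in rad, then the finger opening in cm, from 0 to 8.7. In form: [[dx, dy, dz, spin, hand], ...]. A call has 1 to 5 rows; each row is the pose to reach, as a shift and turn from the pose commanded when the call began, along the tool's axes at that moment; what a row does not reach only later rows make up. A row lasts 1/8 s, in which the tool goes at most 62.5 mm and 10.7 degrees, less where a joint would pass 70% of its speed; a pose out of reach is approached as far as the arm can. A call with a gripper value outside its range is refused whole. The fingers move at their own pace and stop on an object; "newtons" is the grip in N (left out, the last holds). Time passes only in rows, so rows that repeat a pose let the fingers close. It gives the time, the measured TCP pose, the force and the opening at its end, in the units of the state.
- robot.get_obs(): the state, without advancing time (a new reading comes with each control period).
- robot.camera(name): name is "side" or "top" or "wrist"; returns (picture, depth): 400x640x3 uint8, red, green, blue; 400x640 float32, m along the optical axis (not along the pixel's ray), 0 where there is no reading.
- robot.camera_model(name): a dict with "mtx" (3x3 intrinsics, pixels), "extrinsics" (4x4, takes a point from world to camera coordinates). Camera axes: x right, y up, looking along -z (the intrinsics and any distortion apply to the point x, -y, -z); pixel columns grow to the right and rows downward; lengths in m; the calibration is good to about 2 mm. A picture is of the moment at which its call begins: read the wrist's pose just before it. camera_model takes no time and is no camera call; for the wrist camera it gives the pose at the moment of the call.
- robot.hand_in(): hands the job in, once; it reports no verdict.
The state is a dict: "time": time; "q": joint angles; "joint_velocities": joint speeds; "joint_torque": joint torques, N m; "position": TCP position; "tool_rot": TCP orientation; "ft_force": force on the tool from outside, world axes, zero at the start; "moment": the same for the moment, N m; "grip_width": finger opening in m.
Only numpy, scipy, OpenCV 4.12 (cv2) and the standard library are available. Lean on these libraries where they do the work, as an engineer would, in place of code of your own. Each camera call takes 0.05 s, during which the arm holds its last target.

## Working session

There is one attempt and no reset: what is moved stays moved. The work goes in short steps, Python scripts to look and compute and a tool call to move; the robot and the scene stay as the last step left them, time stands still between calls to the robot, and variables do not carry over. Pictures are saved under pics/ and viewed, and the job is handed in when it is done.

Besides the shell and the picture viewer there is one more tool, called after "Call:" as name(argument=value, ...), one argument or row to a line, values as JSON. arm_command: Moves the arm, as the interface text tells. Its arguments: {"type":"object","properties":{"targets":{"type":"array","items":{"type":"array","items":{"type":"number"}}},"newtons":{"type":"number"}},"required":["targets"]}

```bash
ls; mkdir -p pics
python3 - <<'E'
from rig import robot
import cv2,numpy as np
o=robot.get_obs(); print(o)
for n in ["side","top","wrist"]:
    m=robot.camera_model(n); print(n,m)
    p,d=robot.camera(n); cv2.imwrite(f"pics/{n}0.png",p[:,:,::-1]); np.save(f"pics/{n}0.npy",d)
    print(d.min(),d.max())
E
```

```text
pics
{'time': 0.0, 'q': array([-1.46254142e+00,  5.28452970e-01,  1.43389130e+00, -2.71291791e-05,
        1.18144116e+00, -1.78527277e-01]), 'joint_velocities': array([ 0.00152058,  0.00031155,  0.00048881,  0.00205791, -0.00030473,
       -0.00059506]), 'joint_torque': array([-5.02118237e-04, -4.40047073e+01, -1.76592976e+01,  6.31693332e-02,
        5.80244057e-02, -1.57950049e-04]), 'position': array([ 0.17671504, -0.59872361,  0.22158327]), 'tool_rot': array([ 9.89735768e-01,  1.42905241e-01,  2.59790894e-05, -1.09615366e-03]), 'ft_force': array([ 0.49327718, -0.444972  ,  0.5488299 ]), 'moment': array([ 0.00531294, -0.02731869, -0.02895773]), 'grip_width': 0.08730531594686189}
side {'mtx': array([[430.88860183,   0.        , 323.05947493],
       [  0.        , 430.88860183, 194.81554751],
       [  0.        ,   0.        ,   1.        ]]), 'extrinsics': array([[-0.92546871, -0.37869818, -0.00976503,  0.47348426],
       [ 0.24416373, -0.61600347,  0.74894846, -0.27971388],
       [-0.28964071,  0.6907441 ,  0.6625563 , -1.30956062],
       [ 0.        ,  0.        ,  0.      
[... 217 characters left out ...]
ray([[ 0.02788358, -0.99943228,  0.01891093, -0.06443917],
       [ 0.99014948,  0.03021149,  0.13671601, -0.54010282],
       [-0.13720972,  0.01491251,  0.99042976, -1.43302641],
       [ 0.        ,  0.        ,  0.        ,  1.        ]])}
0.0 2.4760373
wrist {'mtx': array([[354.65323382,   0.        , 324.78687628],
       [  0.        , 354.65323382, 199.25357474],
       [  0.        ,   0.        ,   1.        ]]), 'extrinsics': array([[ 0.28336398, -0.95901013, -0.002103  , -0.62320866],
       [ 0.92495853,  0.27388043, -0.26351703,  0.03227318],
       [ 0.25329147,  0.07272604,  0.96465245, -0.3901932 ],
       [ 0.        ,  0.        ,  0.        ,  1.        ]])}
0.0 0.4511807
```

View pics/side0.png

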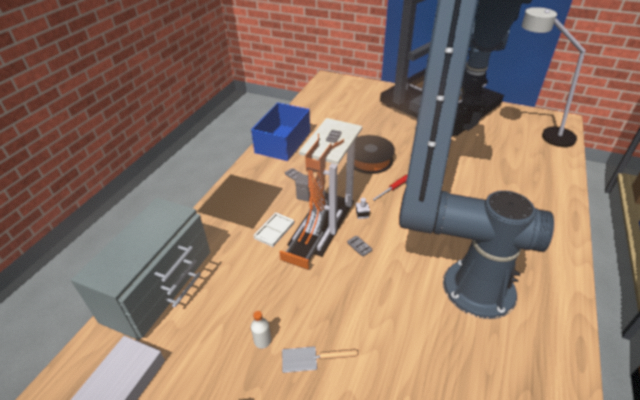

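View pics/top0.png

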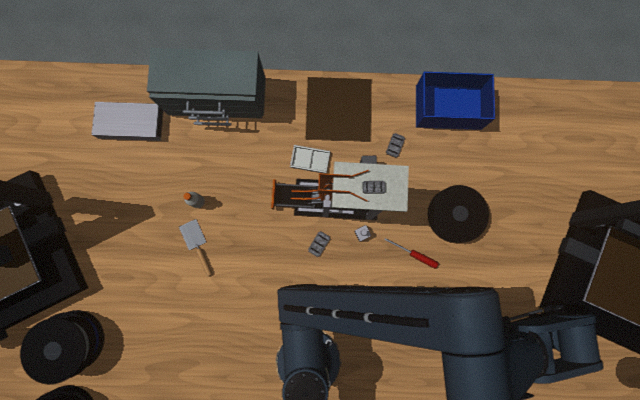

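View pics/wrist0.png

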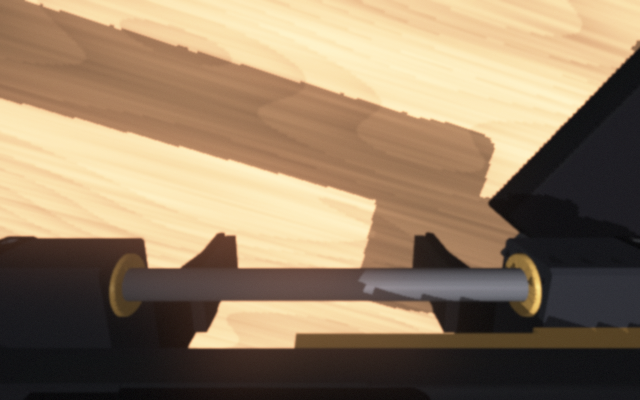

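Side and top views: the chute sits around top (270–410, 165–215), with deck to the right and tray to the left. The plate look-alikes in the top view are at (374,187) on the deck, (319,243) and (396,145) on the table. Next I measure them and the chute.

```bash
cat > h.py <<'E'
import cv2,numpy as np
def cloud(m,d):
    K=m["mtx"];E=m["extrinsics"]
    v,u=np.mgrid[0:d.shape[0],0:d.shape[1]]
    x=(u-K[0,2])/K[0,0]*d; y=(v-K[1,2])/K[1,1]*d
    P=np.stack([x,-y,-d],-1)
    return (P-E[:3,3])@E[:3,:3]
def ray(m,uv,z):
    K=m["mtx"];E=m["extrinsics"];uv=np.atleast_2d(uv).astype(float)
    r=np.stack([(uv[:,0]-K[0,2])/K[0,0],-(uv[:,1]-K[1,2])/K[1,1],-np.ones(len(uv))],-1)@E[:3,:3]
    c=-E[:3,:3].T@E[:3,3]
    return c+r*((z-c[2])/r[:,2])[:,None]
def proj(m,P):
    K=m["mtx"];E=m["extrinsics"];P=np.atleast_2d(P)
    c=P@E[:3,:3].T+E[:3,3]
    return np.stack([K[0,2]+K[0,0]*c[:,0]/-c[:,2],K[1,2]-K[1,1]*c[:,1]/-c[:,2]],-1)
E
python3 - <<'E'
from rig import robot
from h import *
m=robot.camera_model("top"); d=np.load("pics/top0.npy"); P=cloud(m,d)
img=cv2.imread("pics/top0.png"); hsv=cv2.cvtColor(img,cv2.COLOR_BGR2HSV)
c=img[130:260,255:455]; cv2.imwrite("pics/topcrop.png",cv2.resize(c,None,fx=4,fy=4,interpolation=cv2.INTER_CUBIC))
z=P[...,2]
roi=np.zeros(z.shape,bool); roi[130:260,255:455]=1
dk=roi&(z>0.29)&(z<0.34)&(d>0)
print("deck z",np.median(z[dk]),dk.sum())
white=dk&(hsv[...,1]<60)&(hsv[...,2]>120)
print("deck z white",np.median(z[white]))
pts=np.argwhere(dk)[:,::-1]
w=ray(m,pts,0.306)
print(cv2.minAreaRect(w[:,:2].astype(np.float32)))
for (u,v,zz) in [(374,187,.312),(319,243,.006),(396,145,.006)]:
    mk=np.zeros(z.shape,bool); mk[v-17:v+18,u-17:u+18]=1
    mk&=(hsv[...,2]<110)&(hsv[...,1]<80)
    n,l,s,ce=cv2.connectedComponentsWithStats(mk.astype(np.uint8))
    k=1+np.argmax(s[1:,4]); q=np.argwhere(l==k)[:,::-1]
    W=ray(m,q,zz)
    print((u,v),s[k],np.median(z[l==k]),cv2.minAreaRect(W[:,:2].astype(np.float32)),W.mean(0))
E
```

```text
deck z 0.30677052134441835 3616
deck z white 0.3062890770404072
((0.5458902716636658, -0.1419021040201187), (0.2521991431713104, 0.13165400922298431), 88.40692138671875)
(374, 187) [363 181  23  13 269] 0.3123501651034795 ((0.5426388382911682, -0.1719825714826584), (0.03406534716486931, 0.06217154115438461), 1.7641390562057495) [ 0.54278704 -0.17218006  0.312     ]
(319, 243) [308 231  22  26 284] 0.008509818482293163 ((0.3906737267971039, -0.021139517426490784), (0.04615159332752228, 0.08189399540424347), 60.76907730102539) [ 0.39002133 -0.02070433  0.006     ]
(396, 145) [386 133  19  24 273] 0.007768171093663814 ((0.7500806450843811, -0.28297847509384155), (0.047754060477018356, 0.08171924948692322), 69.44502258300781) [ 0.75023632 -0.28307959  0.006     ]
```

View pics/topcrop.png

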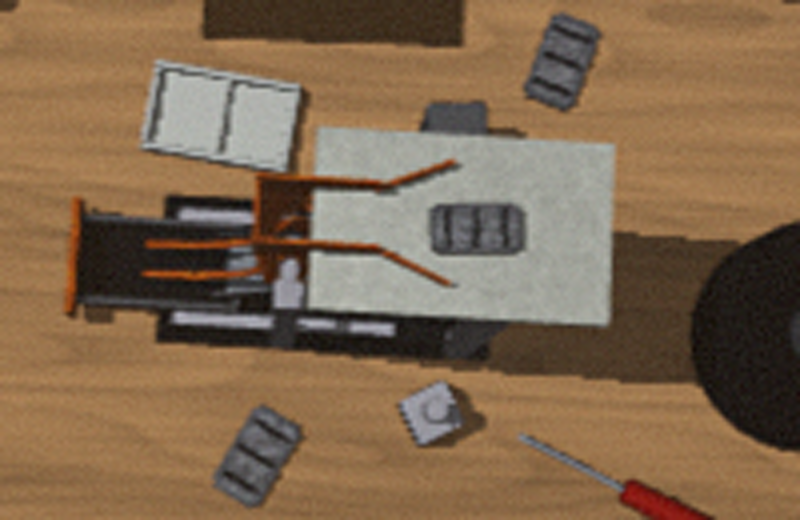

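Candidates: deck (374,187) measures 34x62 mm at z 0.312, while table (319,243) and (396,145) measure 46x82 mm. The one on the deck is the smallest, matches 36x64, and lies grey side with ribs up, as the crop confirms. Next I fit the chute frame.

```bash
cat > fit.py <<'E'
from rig import robot
from h import *
m=robot.camera_model("top"); d=np.load("pics/top0.npy"); P=cloud(m,d)
img=cv2.imread("pics/top0.png"); hsv=cv2.cvtColor(img,cv2.COLOR_BGR2HSV).astype(int)
z=P[...,2]
roi=np.zeros(z.shape,bool); roi[150:225,325:420]=1
mk=(roi&(hsv[...,1]<70)&(z>.29)&(z<.325)).astype(np.uint8)
# close plate
n,l,s,c=cv2.connectedComponentsWithStats(mk); k=1+np.argmax(s[1:,4]); mk=(l==k)
def line(pts):
    vx,vy,x,y=cv2.fitLine(pts.astype(np.float32),cv2.DIST_HUBER,0,.001,.001).ravel(); return np.array([vx,vy]),np.array([x,y])
rows={};
R=[];L=[];T=[];B=[]
for v in range(168,206):
    u=np.where(mk[v])[0]
    if len(u)>10: R.append((u.max()+.5,v)); L.append((u.min()-.5,v))
for u in range(338,405):
    v=np.where(mk[:,u])[0]; T.append((u,v.min()-.5)); B.append((u,v.max()+.5))
for nme,e in zip("RLTB",(R,L,T,B)):
    w=ray(m,e,.306)[:,:2]; dr,p=line(w); print(nme,dr,p, np.degrees(np.arctan2(dr[0],dr[1])))
    rows[nme]=(dr,p)
E
python3 fit.py
python3 - <<'E'
from h import *
img=cv2.imread("pics/side0.png"); c=img[110:280,245:400]
cv2.imwrite("pics/sidecrop.png",cv2.resize(c,None,fx=3.5,fy=3.5,interpolation=cv2.INTER_CUBIC))
E
```

```text
R [0.9999969  0.00250133] [ 0.52811027 -0.2673074 ] 89.85668
L [ 0.9996002  -0.02827639] [ 0.5367459  -0.05629196] 91.62033
T [0.02975878 0.99955714] [ 0.61119485 -0.16329321] 1.7053044
B [0.03149735 0.99950385] [ 0.4799049  -0.15452547] 1.8049638
```

View pics/sidecrop.png

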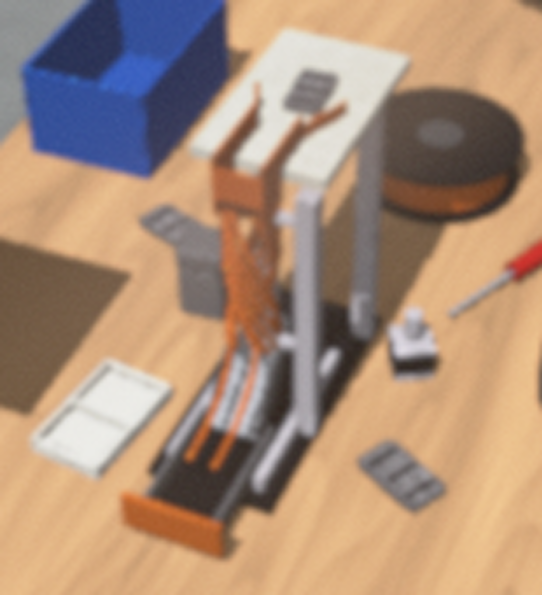

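```bash
cat >> h.py <<'E'
from scipy.spatial.transform import Rotation as Rn
O=np.array([.5491,-.0426,0]); A=np.arctan(.0305)
CY=np.array([np.sin(A),np.cos(A),0]); CX=np.array([np.cos(A),-np.sin(A),0])
def chute(p): q=np.asarray(p)-O; return np.array([q@CX,q@CY,q[2]])*1e3
def world(c): c=np.asarray(c)/1e3; return O+c[0]*CX+c[1]*CY+np.array([0,0,c[2]])
def show(o,targets=()):
    R=Rn.from_quat(o["tool_rot"]).as_matrix()
    print("t",o["time"],"chute mm",chute(o["position"]).round(1),"F",o["ft_force"].round(1),"w",round(o["grip_width"],4))
    print("toolX chute",[round(float(R[:,0]@v),3) for v in (CX,CY)],"spin to align X",np.arctan2(-(R[:,0]@CY),R[:,0]@CX)*-1, "z",R[:,2].round(3))
    for c in targets: print(c,"tool cm",(R.T@(world(c)-o["position"])*100).round(2))
E
python3 - <<'E'
from rig import robot
from h import *
print(chute([.5427,-.172,.312]))
show(robot.get_obs(),[(0,-190,375),(0,-190,309)])
E
```

```text
[  -2.4521597  -129.53496406  312.        ]
t 0.15 chute mm [-355.2 -567.4  221.8] F [ 0.4 -0.2 -1.3] w 0.0868
toolX chute [0.95, 0.312] spin to align X 0.317290732157592 z [-0.     0.002 -1.   ]
(0, -190, 375) tool cm [ 45.53 -24.8  -15.27]
(0, -190, 309) tool cm [ 45.53 -24.79  -8.67]
```

Call:
arm_command(
  targets=[
    [4, -2, -6, 0.15, 0],
    [8, -4, -12, 0.317, 0],
    [13, -7, -15.3, 0.317, 0],
    [18, -10, -15.3, 0.317, 0],
    [23, -13, -15.3, 0.317, 0],
  ],
  newtons=20,
)

```text
time: 0.78
position: [0.3515, -0.42, 0.3761]
tool_rot: [1.0, -0.016, 0.001, 0.001]
ft_force: [-0.0, -0.7, 0.1]
grip_width: 0.0445
```

Run:
```python
from rig import robot
from h import *
show(robot.get_obs(),[(0,-190,375),(0,-190,309)])
```

```text
t 0.775 chute mm [-186.  -383.2  376.1] F [-0.  -0.7  0.1] w 0.0445
toolX chute [1.0, -0.001] spin to align X -0.000531219798456821 z [ 0.001 -0.002 -1.   ]
(0, -190, 375) tool cm [ 18.59 -19.33   0.09]
(0, -190, 309) tool cm [ 18.58 -19.35   6.69]
```

Call:
arm_command(
  targets=[
    [4.4, -4.4, 0, 0, 0],
    [8.8, -8.8, 0, 0, 0],
    [13, -13, 0, 0, 0],
    [17.2, -17.4, 0, 0, 0],
    [17.7, -18.2, 0, 0, 0],
  ],
)

```text
time: 1.4
position: [0.5347, -0.2411, 0.3742]
tool_rot: [1.0, -0.012, -0.0, -0.001]
ft_force: [-0.8, -0.8, -0.3]
grip_width: 0.0014
```

Call:
arm_command(
  targets=[
    [0, 0, 0, 0, 0],
    [0, 0, 0, 0, 0],
  ],
)

```text
time: 1.65
position: [0.5317, -0.2455, 0.3747]
tool_rot: [1.0, -0.016, -0.0, 0.0]
ft_force: [-0.0, 0.4, 0.0]
grip_width: 0.0008
```

Run:
```python
from rig import robot
from h import *
show(robot.get_obs(),[(0,-190,309)])
p,d=robot.camera("wrist"); cv2.imwrite("pics/w1.png",p[:,:,::-1])
p,d=robot.camera("top"); cv2.imwrite("pics/t1.png",cv2.resize(p[130:260,255:455,::-1],None,fx=4,fy=4,interpolation=cv2.INTER_CUBIC))
```

```text
t 1.65 chute mm [ -11.2 -203.4  374.7] F [-0.   0.4  0. ] w 0.0008
toolX chute [1.0, -0.001] spin to align X -0.001471008210720395 z [-0.001 -0.    -1.   ]
(0, -190, 309) tool cm [ 1.12 -1.34  6.57]
```

View pics/w1.png

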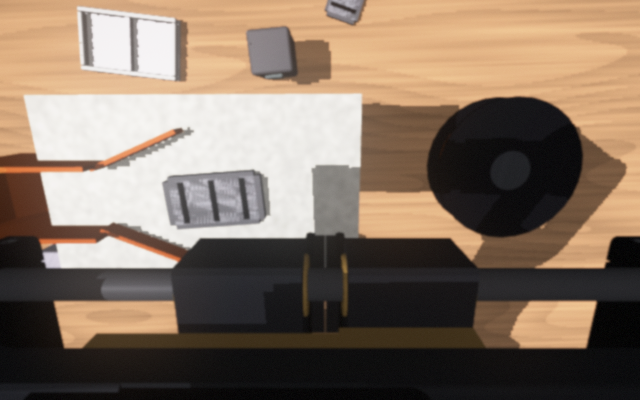

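View pics/t1.png

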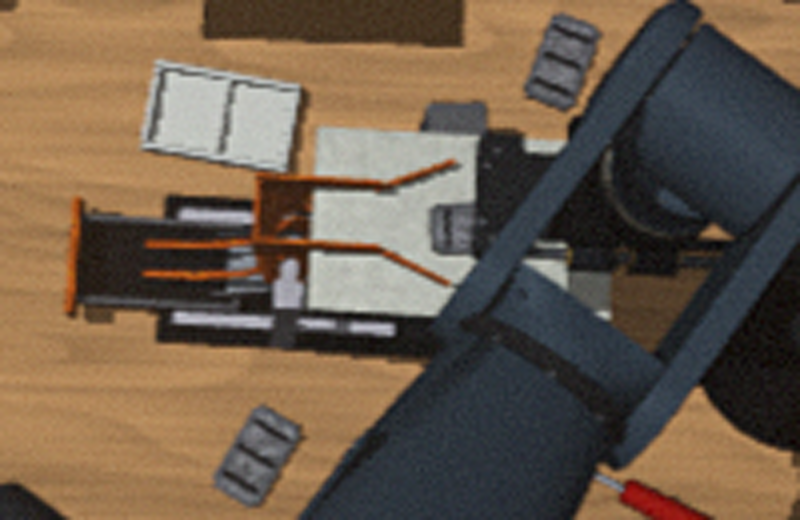

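The wrist view shows the plate at (214,197) between the fence mouths, turned a few degrees. The closed fingers (325,270) are behind its tail. I go down behind it.

Call:
arm_command(
  targets=[
    [1.1, -1.0, 0, 0, 0],
    [1.1, -1.0, 3, 0, 0],
    [1.1, -1.0, 5.5, 0, 0],
    [1.1, -1.0, 6.5, 0, 0],
    [1.1, -1.0, 6.5, 0, 0],
  ],
)

```text
time: 2.38
position: [0.5441, -0.2346, 0.3094]
tool_rot: [1.0, -0.015, -0.0, -0.0]
ft_force: [0.3, 0.0, 0.3]
grip_width: 0.0006
```

Run:
```python
from rig import robot
from h import *
show(robot.get_obs(),[(0,-190,309)])
p,d=robot.camera("wrist"); cv2.imwrite("pics/w2.png",p[:,:,::-1])
```

```text
t 2.375 chute mm [   0.9 -192.1  309.4] F [0.3 0.  0.3] w 0.0006
toolX chute [1.0, 0.0] spin to align X 5.482930543839584e-05 z [-0.001  0.001 -1.   ]
(0, -190, 309) tool cm [-0.09 -0.21  0.04]
```

View pics/w2.png

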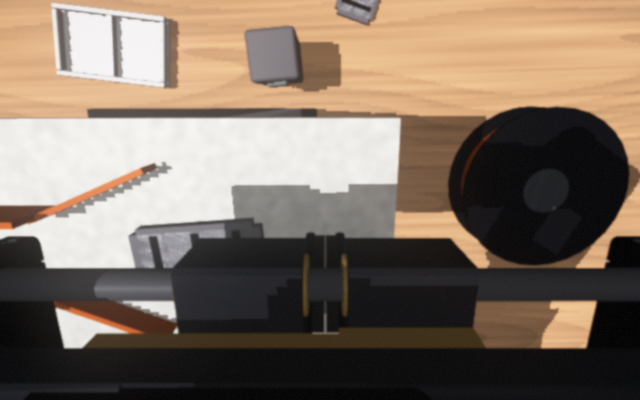

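The fingers are behind the tail and clear of it. I push slowly into the fences.

Call:
arm_command(
  targets=[
    [-0.1, -1.0, 0.1, 0, 0],
    [-0.1, -2.0, 0.1, 0, 0],
    [-0.1, -3.0, 0.1, 0, 0],
    [-0.1, -4.0, 0.1, 0, 0],
    [-0.1, -5.0, 0.1, 0, 0],
  ],
)

```text
time: 3.05
position: [0.5446, -0.1838, 0.3089]
tool_rot: [1.0, -0.015, 0.0, 0.0]
ft_force: [-0.4, 0.1, 0.0]
grip_width: 0.0007
```

Run:
```python
from rig import robot
from h import *
show(robot.get_obs(),[(0,-105,308)])
p,d=robot.camera("wrist"); cv2.imwrite("pics/w3.png",p[:,:,::-1])
p,d=robot.camera("side"); cv2.imwrite("pics/s3.png",cv2.resize(p[100:200,270:390,::-1],None,fx=5,fy=5,interpolation=cv2.INTER_CUBIC))
```

```text
t 3.05 chute mm [-2.000e-01 -1.413e+02  3.089e+02] F [-0.4  0.1  0. ] w 0.0007
toolX chute [1.0, 0.001] spin to align X 0.0006347333665875913 z [ 0. -0. -1.]
(0, -105, 308) tool cm [ 0.02 -3.63  0.09]
```

View pics/w3.png

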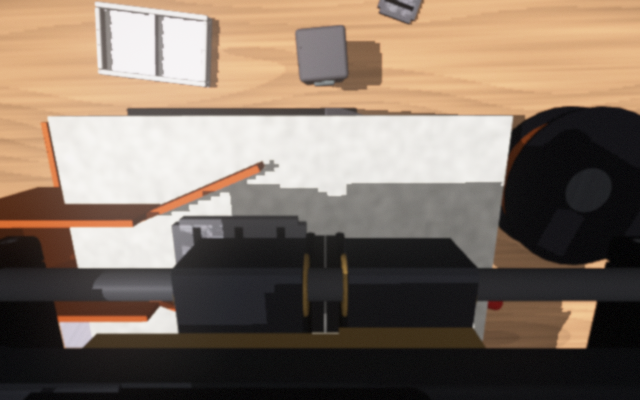

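View pics/s3.png

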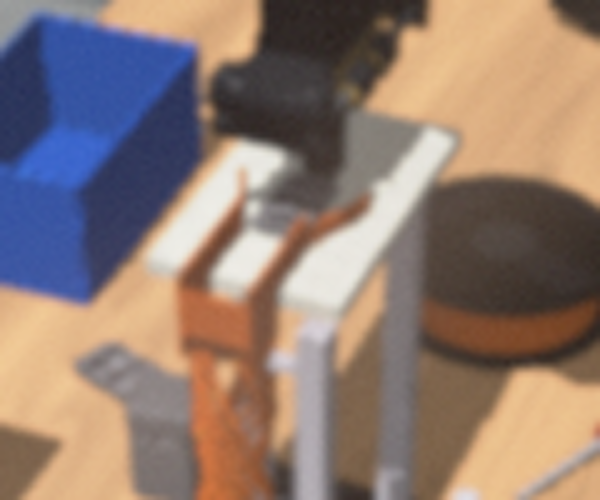

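The plate is now pushed straight and sits nose between the fences (wrist 175–305, 215–240). I continue.

Call:
arm_command(
  targets=[
    [0, -0.9, 0.05, 0, 0],
    [0, -1.8, 0.05, 0, 0],
    [0, -2.7, 0.05, 0, 0],
    [0, -3.6, 0.05, 0, 0],
    [0, -4.5, 0.05, 0, 0],
  ],
)

```text
time: 3.78
position: [0.5459, -0.139, 0.3083]
tool_rot: [1.0, -0.015, -0.0, -0.0]
ft_force: [-0.1, -0.4, 0.3]
grip_width: 0.0005
```

Run:
```python
from rig import robot
from h import *
show(robot.get_obs(),[(0,-58,308)])
p,d=robot.camera("wrist"); cv2.imwrite("pics/w4.png",p[:,:,::-1])
p,d=robot.camera("side"); cv2.imwrite("pics/s4.png",cv2.resize(p[100:200,270:390,::-1],None,fx=5,fy=5,interpolation=cv2.INTER_CUBIC))
```

```text
t 3.775 chute mm [-3.000e-01 -9.650e+01  3.083e+02] F [-0.1 -0.4  0.3] w 0.0005
toolX chute [1.0, 0.0] spin to align X 0.00035429244664160177 z [-0.  0. -1.]
(0, -58, 308) tool cm [ 0.03 -3.85  0.03]
```

View pics/w4.png

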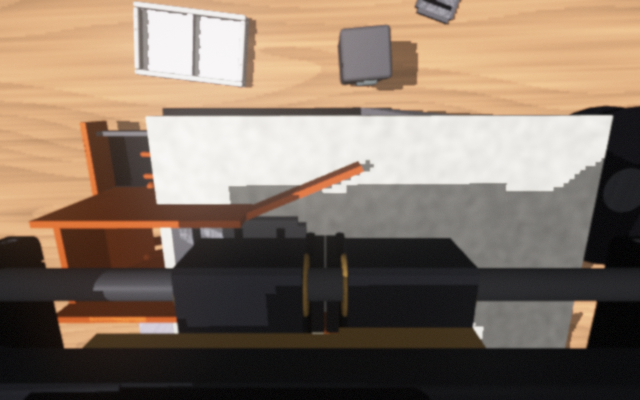

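View pics/s4.png

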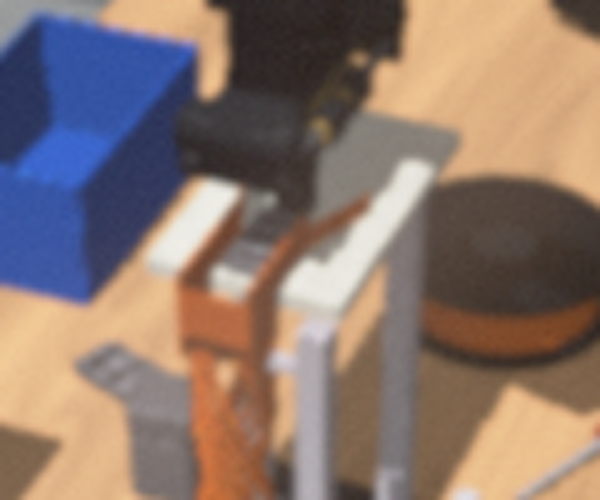

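Call:
arm_command(
  targets=[
    [0, -0.8, 0, 0, 0],
    [0, -1.6, 0, 0, 0],
    [0, -2.4, 0, 0, 0],
    [0, -3.1, 0, 0, 0],
    [0, -3.5, 0, 0, 0],
  ],
)

```text
time: 4.5
position: [0.5469, -0.1041, 0.3083]
tool_rot: [1.0, -0.015, -0.0, -0.0]
ft_force: [0.7, -0.5, 0.1]
grip_width: 0.0004
```

Run:
```python
from rig import robot
from h import *
show(robot.get_obs(),[(0,-58,308)])
p,d=robot.camera("wrist"); cv2.imwrite("pics/w5.png",p[:,:,::-1])
p,d=robot.camera("side"); cv2.imwrite("pics/s5.png",cv2.resize(p[100:200,270:390,::-1],None,fx=5,fy=5,interpolation=cv2.INTER_CUBIC))
```

```text
t 4.5 chute mm [-3.000e-01 -6.160e+01  3.083e+02] F [ 0.7 -0.5  0.1] w 0.0004
toolX chute [1.0, 0.001] spin to align X 0.0007280795433380553 z [-0.  0. -1.]
(0, -58, 308) tool cm [ 0.03 -0.36  0.03]
```

View pics/w5.png

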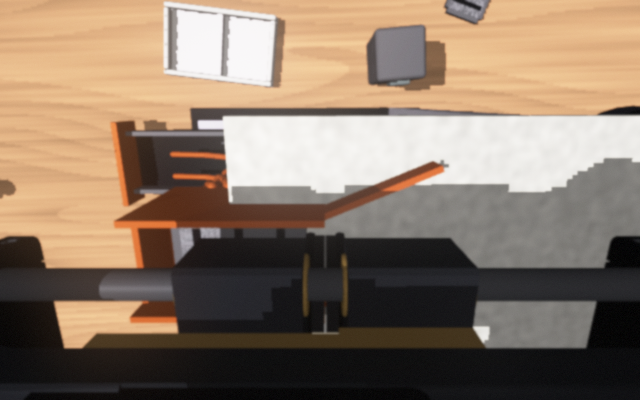

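View pics/s5.png

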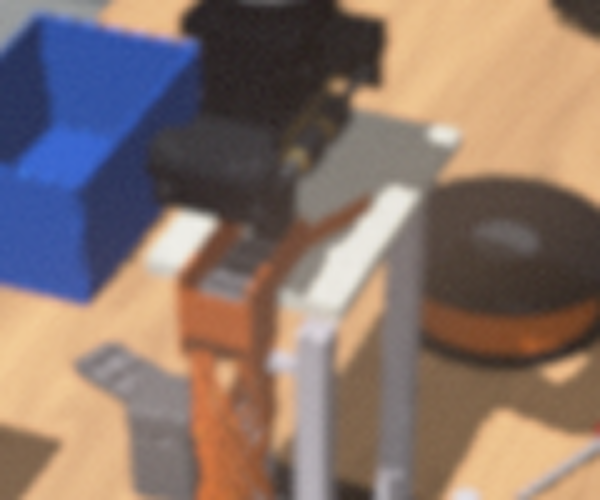

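The nose overhangs the mouth (side crop about 220,285) and the middle is about at the edge. A small further push, then I free the tail.

Call:
arm_command(
  targets=[
    [0, -0.25, 0, 0, 0],
    [0, -0.5, 0, 0, 0],
    [0, -0.6, 0, 0, 0],
    [0, 1.0, 0, 0, 0],
    [0, 2.5, 0, 0, 0],
  ],
)

```text
time: 5.22
position: [0.5462, -0.131, 0.3083]
tool_rot: [1.0, -0.015, 0.0, 0.0]
ft_force: [0.3, -0.7, 0.4]
grip_width: 0.0005
```

Call:
arm_command(
  targets=[
    [0, 1, 0, 0, 0],
    [0, 2, 0, 0, 0],
    [0, 2, 0, 0, 0],
    [0, 2, -1, 0, 0],
  ],
)

```text
time: 5.72
position: [0.545, -0.1493, 0.3178]
tool_rot: [1.0, -0.015, -0.001, -0.001]
ft_force: [1.0, 0.8, 0.0]
grip_width: 0.0006
```

Run:
```python
from rig import robot
from h import *
show(robot.get_obs())
p,d=robot.camera("wrist"); cv2.imwrite("pics/w6.png",p[:,:,::-1])
p,d=robot.camera("side"); cv2.imwrite("pics/s6.png",cv2.resize(p[110:280,245:400,::-1],None,fx=3.5,fy=3.5,interpolation=cv2.INTER_CUBIC))
```

```text
t 5.725 chute mm [  -0.9 -106.8  317.8] F [1.  0.8 0. ] w 0.0006
toolX chute [1.0, 0.0] spin to align X 0.00021015099712362836 z [-0.002  0.001 -1.   ]
```

View pics/w6.png

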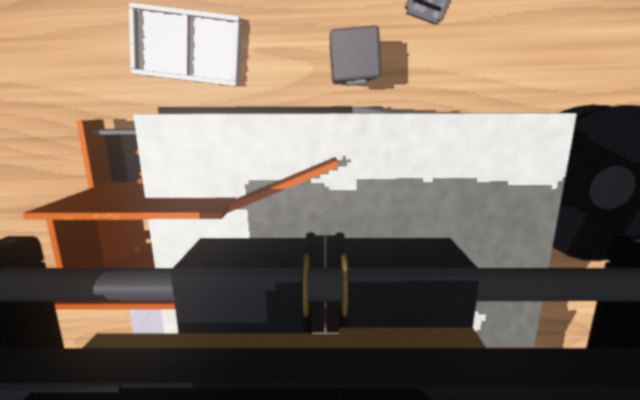

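View pics/s6.png

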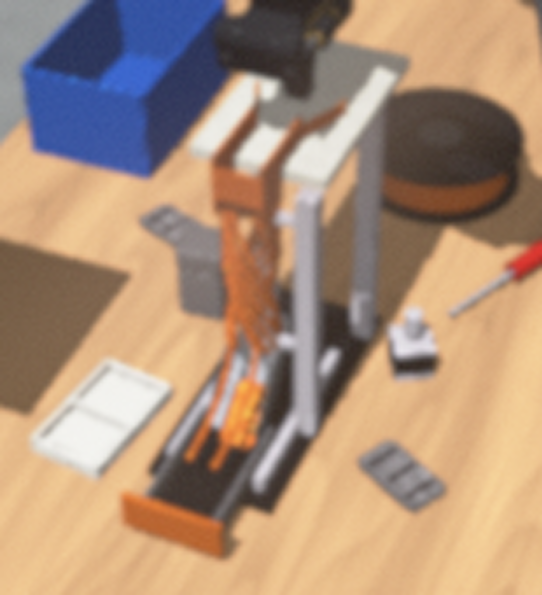

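The plate dropped through and is sliding down, orange side up (side crop 240,415). I raise the arm and measure the tray front.

Call:
arm_command(
  targets=[
    [0, 0, -3, 0, 0],
    [0, 0, -6, 0, 0],
    [0, 0, -9, 0, 0],
    [0, 0, -9, 0, 0],
  ],
)

```text
time: 6.32
position: [0.5469, -0.1498, 0.4113]
tool_rot: [1.0, -0.015, 0.003, 0.001]
ft_force: [-0.5, 0.2, -0.2]
grip_width: 0.0004
```

Run:
```python
from rig import robot
from h import *
o=robot.get_obs(); show(o)
m=robot.camera_model("wrist"); E=m["extrinsics"]; c=-E[:3,:3].T@E[:3,3]; print("wristcam rel tool",Rn.from_quat(o["tool_rot"]).inv().apply(c-o["position"]))
p,d=robot.camera("top"); cv2.imwrite("pics/t7.png",cv2.resize(p[130:260,255:455,::-1],None,fx=4,fy=4,interpolation=cv2.INTER_CUBIC))
m=robot.camera_model("top"); P=cloud(m,d); hsv=cv2.cvtColor(p,cv2.COLOR_RGB2HSV)
mk=np.zeros(d.shape,bool); mk[165:225,262:284]=1; mk&=(hsv[...,0]<15)&(hsv[...,1]>170)
q=np.argwhere(mk); print(q.min(0),q.max(0))
C=(P[mk]-O)@np.stack([CX,CY,[0,0,1]],1)*1e3; print("cloud z",np.percentile(C,[5,50,95],axis=0).round(1))
W=(ray(m,q[:,::-1],.058)-O)@np.stack([CX,CY,[0,0,1]],1)*1e3; print("rays",W.min(0).round(1),W.max(0).round(1),W.mean(0))
p,d=robot.camera("side"); cv2.imwrite("pics/s7.png",cv2.resize(p[110:280,245:400,::-1],None,fx=3.5,fy=3.5,interpolation=cv2.INTER_CUBIC))
m=robot.camera_model("side"); hsv=cv2.cvtColor(p,cv2.COLOR_RGB2HSV); P=cloud(m,d)
mk=np.zeros(d.shape,bool); mk[247:270,270:315]=1; mk&=(hsv[...,0]<15)&(hsv[...,1]>170)
C=(P[mk]-O)@np.stack([CX,CY,[0,0,1]],1)*1e3; print("side cloud",np.percentile(C,[5,50,95],axis=0).round(1))
mk=np.zeros(d.shape,bool); mk[215:255,285:325]=1; mk&=(hsv[...,0]>8)&(hsv[...,0]<25)&(hsv[...,1]>170)&(hsv[...,2]>180)
C=(P[mk]-O)@np.stack([CX,CY,[0,0,1]],1)*1e3; print("plate?",mk.sum(),np.percentile(C,[5,50,95],axis=0).round(1))
```

```text
t 6.325 chute mm [   1.  -107.2  411.3] F [-0.5  0.2 -0.2] w 0.0004
toolX chute [1.0, 0.001] spin to align X 0.0011220339589756623 z [ 0.006 -0.003 -1.   ]
wristcam rel tool [ 0.07170737 -0.00061422 -0.16192314]
[179 271] [208 283]
cloud z [[-43.9 150.    0.4]
 [ -5.1 180.5  57.1]
 [ 39.5 192.2  62.3]]
rays [-50.8 145.5  58. ] [ 48.5 185.9  58. ] [ -5.46624777 176.28153203  58.        ]
side cloud [[-42.8 116.6  22.3]
 [ -4.2 182.1  33. ]
 [ 36.7 185.2  57.8]]
plate? 153 [[-18.7  91.2  22.4]
 [ -3.8 119.2  26.3]
 [ 15.8 181.4  59.6]]
```

View pics/t7.png

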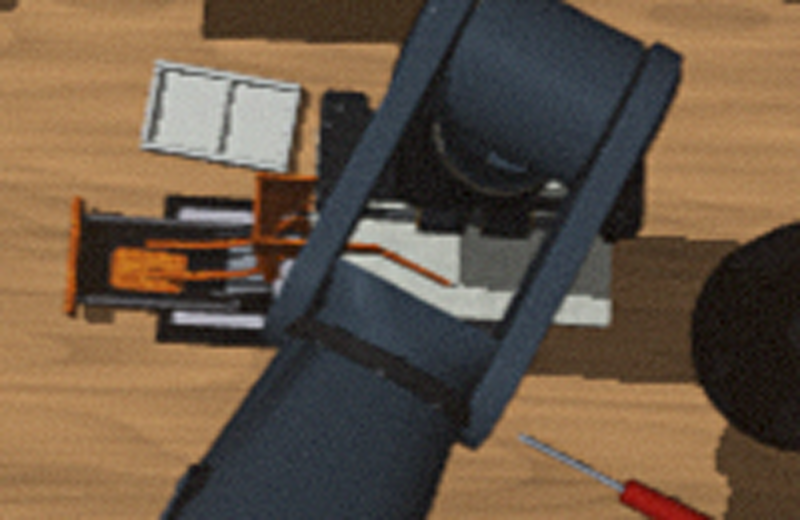

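View pics/s7.png

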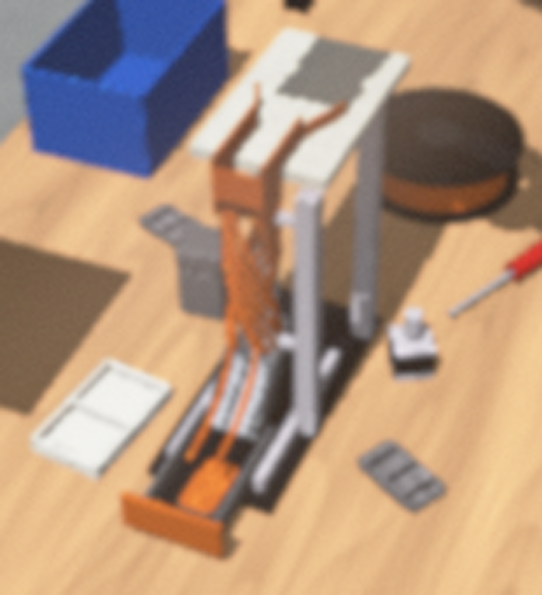

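The plate lies flat in the tray, orange side up (side crop 210,485; height about 26 mm = floor + 6). The front face is at chute y ≈ 184 by both views. I move around with a quarter turn so the slim side of the gripper faces the chute.

Run:
```python
from rig import robot
from h import *
o=robot.get_obs(); print(o["q"].round(2)); show(o,[(0,240,411),(0,240,30)])
```

```text
[-0.46  0.29  1.31  0.    1.54  1.14]
t 6.425 chute mm [  -0.6 -106.6  407.9] F [ 0.1  0.5 -1. ] w 0.0005
toolX chute [1.0, 0.001] spin to align X 0.0008235819535489194 z [-0.  0. -1.]
(0, 240, 411) tool cm [  0.09 -34.66  -0.3 ]
(0, 240, 30) tool cm [  0.1  -34.66  37.8 ]
```

Call:
arm_command(
  targets=[
    [0, -4, 0, -0.18, 0],
    [0, -8.5, 0, -0.36, 0],
    [0, -13, 0, -0.54, 0],
    [0, -17.5, 0, -0.72, 0],
    [0, -22, 0, -0.9, 0],
  ],
)

```text
time: 7.05
position: [0.5513, 0.0718, 0.4063]
tool_rot: [0.906, 0.424, -0.002, -0.001]
ft_force: [-0.8, -0.1, 0.3]
grip_width: 0.0002
```

Run:
```python
from rig import robot
from h import *
o=robot.get_obs(); print(o["q"].round(2)); show(o,[(0,240,408),(0,240,30)])
```

```text
[-0.07  0.27  1.33  0.    1.54  0.62]
t 7.05 chute mm [ -1.3 114.4 406.3] F [-0.8 -0.1  0.3] w 0.0002
toolX chute [0.617, 0.787] spin to align X 0.9062299387317793 z [-0.004  0.    -1.   ]
(0, 240, 408) tool cm [ 9.97 -7.64 -0.16]
(0, 240, 30) tool cm [10.04 -7.53 37.64]
```

Call:
arm_command(
  targets=[
    [4, -3, 0, -0.17, 0],
    [8, -6, 0, -0.34, 0],
    [10, -7.6, 3, -0.5, 0],
    [10, -7.6, 8, -0.665, 0],
    [10, -7.6, 13, -0.665, 0],
  ],
)

```text
time: 7.68
position: [0.5573, 0.1963, 0.2754]
tool_rot: [0.719, 0.695, -0.001, -0.001]
ft_force: [-0.1, 0.3, -0.6]
grip_width: -0.0
```

Call:
arm_command(
  targets=[
    [0, 0, 4.5, 0, 0],
    [0, 0, 9, 0, 0],
    [0, 0, 13.5, 0, 0],
    [0, 0, 16, 0, 0],
    [0, 0, 16, 0, 0],
  ],
)

```text
time: 8.3
position: [0.5554, 0.1952, 0.1148]
tool_rot: [0.72, 0.694, -0.003, -0.002]
ft_force: [-0.2, -0.2, 0.1]
grip_width: 0.0004
```

Run:
```python
from rig import robot
from h import *
o=robot.get_obs(); print(o["q"].round(2)); show(o,[(-2,240,30),(-2,200,30)])
p,d=robot.camera("side"); cv2.imwrite("pics/s8.png",cv2.resize(p[110:280,245:400,::-1],None,fx=3.5,fy=3.5,interpolation=cv2.INTER_CUBIC))
```

```text
[0.15 0.62 1.61 0.   0.91 0.18]
t 8.3 chute mm [ -0.9 237.9 114.8] F [-0.2 -0.2  0.1] w 0.0004
toolX chute [0.005, 1.0] spin to align X 1.5654016522909775 z [-0.008 -0.001 -1.   ]
(-2, 240, 30) tool cm [ 0.22 -0.04  8.48]
(-2, 200, 30) tool cm [-3.78 -0.02  8.49]
```

View pics/s8.png

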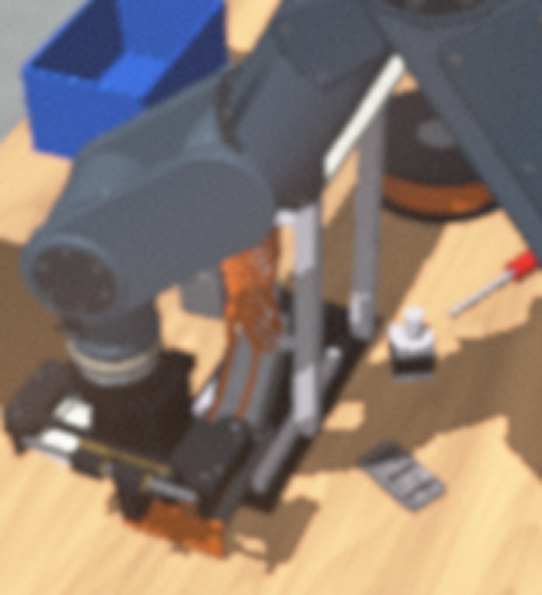

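The fingers hang in front of the panel. Before going lower, I check how near the forearm comes to the chute.

```bash
cat > arm.py <<'E'
from rig import robot
from h import *
import sys
M=np.stack([CX,CY,[0,0,1]],1)
for n in ["top","side"]:
    p,d=robot.camera(n); m=robot.camera_model(n); C=(cloud(m,d)-O)@M*1e3
    cv2.imwrite(f"pics/{n}_{sys.argv[1]}.png",p[:,:,::-1])
    hsv=cv2.cvtColor(p,cv2.COLOR_RGB2HSV)
    arm=(hsv[...,2]<110)&(hsv[...,0]>95)&(hsv[...,0]<125)&(hsv[...,1]>40)
    for x0 in range(-120,100,40):
        for z0 in range(120,520,50):
            s=arm&(C[...,0]>x0)&(C[...,0]<x0+40)&(C[...,2]>z0)&(C[...,2]<z0+50)&(C[...,1]>-150)&(C[...,1]<300)
            if s.sum()>6: print(n,"x",x0,"z",z0,"n",s.sum(),"y 2/98%",np.percentile(C[...,1][s],[2,98]).round(),"zmin",C[...,2][s].min().round())
E
python3 arm.py 9
```

```text
top x -80 z 470 n 68 y 2/98% [176. 285.] zmin 497.0
top x -40 z 420 n 289 y 2/98% [204. 272.] zmin 437.0
top x -40 z 470 n 127 y 2/98% [180. 290.] zmin 471.0
top x 0 z 420 n 396 y 2/98% [194. 293.] zmin 439.0
top x 0 z 470 n 24 y 2/98% [186. 248.] zmin 470.0
side x -120 z 470 n 12 y 2/98% [275. 281.] zmin 502.0
side x -80 z 470 n 85 y 2/98% [185. 286.] zmin 475.0
side x -40 z 420 n 58 y 2/98% [189. 291.] zmin 453.0
side x -40 z 470 n 106 y 2/98% [186. 290.] zmin 470.0
side x 0 z 420 n 11 y 2/98% [195. 200.] zmin 459.0
```

View pics/top_9.png

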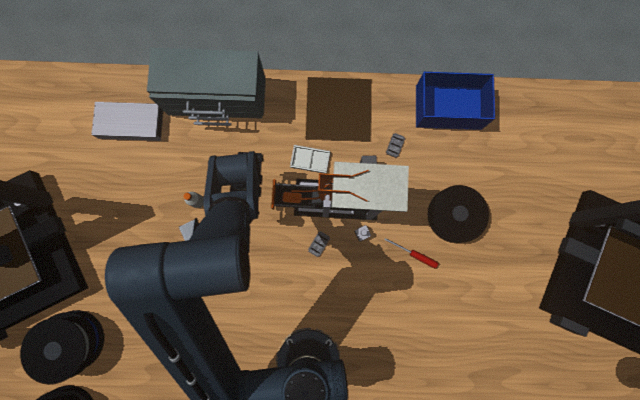

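View pics/side_9.png

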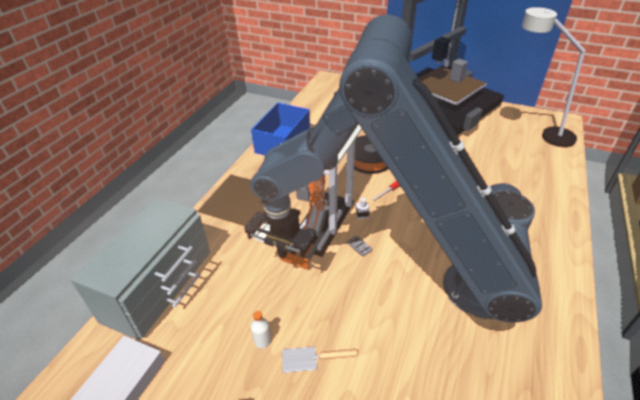

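Run:
```python
from rig import robot
from h import *
m=robot.camera_model("top")
for uv in [(187,197),(198,201)]:
    print(uv,[chute(ray(m,uv,z)[0]).round() for z in (.13,.06)])
```

```text
(187, 197) [array([-40., 445., 130.]), array([-31., 467.,  60.])]
(198, 201) [array([-51., 409., 130.]), array([-42., 429.,  60.])]
```

The glue is at chute y ≈ 440 and the arm ends at about 300, so there is room. I go down to press height.

Call:
arm_command(
  targets=[
    [0.2, 0, 4, 0, 0],
    [0.2, 0, 7, 0, 0],
    [0.2, 0, 8.3, 0, 0],
    [0.2, 0, 8.3, 0, 0],
    [-2, 0, 8.3, 0, 0],
  ],
)

```text
time: 9.07
position: [0.5594, 0.1767, 0.0369]
tool_rot: [0.719, 0.695, 0.002, 0.001]
ft_force: [-0.2, -0.5, -0.7]
grip_width: 0.0007
```

Run:
```python
from rig import robot
from h import *
o=robot.get_obs(); show(o,[(-2,200,30),(-2,148,30)])
p,d=robot.camera("side"); cv2.imwrite("pics/s10.png",cv2.resize(p[180:290,230:370,::-1],None,fx=5,fy=5,interpolation=cv2.INTER_CUBIC))
```

```text
t 9.075 chute mm [  3.6 219.5  36.9] F [-0.2 -0.5 -0.7] w 0.0007
toolX chute [0.003, 1.0] spin to align X 1.5674466695857807 z [ 0.004  0.001 -1.   ]
(-2, 200, 30) tool cm [-1.96 -0.56  0.69]
(-2, 148, 30) tool cm [-7.16 -0.54  0.68]
```

View pics/s10.png

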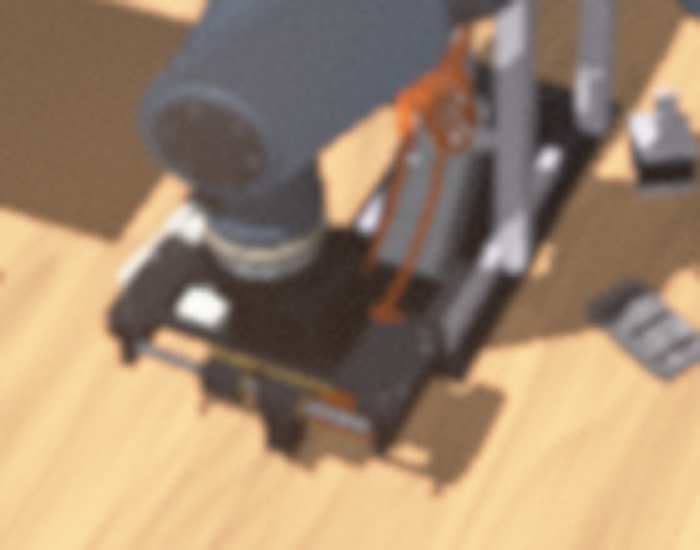

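Call:
arm_command(
  targets=[
    [-0.5, -0.3, 0.3, 0, 0],
    [-1.2, -0.5, 0.4, 0, 0],
    [-1.5, -0.5, 0.4, 0, 0],
  ],
)

```text
time: 9.5
position: [0.5521, 0.1608, 0.0314]
tool_rot: [0.72, 0.694, -0.0, -0.0]
ft_force: [0.1, -0.2, 0.6]
grip_width: 0.0008
```

Run:
```python
from rig import robot
from h import *
o=robot.get_obs(); show(o,[(-2,185,30),(-2,148,30)])
```

```text
t 9.5 chute mm [ -3.2 203.4  31.4] F [ 0.1 -0.2  0.6] w 0.0008
toolX chute [0.006, 1.0] spin to align X 1.5652890786666238 z [-0.  0. -1.]
(-2, 185, 30) tool cm [-1.84  0.13  0.14]
(-2, 148, 30) tool cm [-5.54  0.15  0.14]
```

Call:
arm_command(
  targets=[
    [-0.6, 0.1, 0, 0, 0],
    [-1.2, 0.1, 0, 0, 0],
    [-1.9, 0.1, 0, 0, 0],
    [-2.6, 0.1, 0, 0, 0],
    [-3.3, 0.1, 0, 0, 0],
  ],
)

```text
time: 10.12
position: [0.5527, 0.1277, 0.0314]
tool_rot: [0.72, 0.694, 0.001, 0.0]
ft_force: [1.6, 4.9, 0.4]
grip_width: 0.0007
```

Run:
```python
from rig import robot
from h import *
o=robot.get_obs(); show(o,[(-2,148,30)])
```

```text
t 10.125 chute mm [ -1.5 170.3  31.4] F [1.6 4.9 0.4] w 0.0007
toolX chute [0.005, 1.0] spin to align X 1.5653309930615205 z [ 0.001  0.    -1.   ]
(-2, 148, 30) tool cm [-2.23 -0.03  0.14]
```

The spring force of 5 N shows, so the panel is being pushed. I press on to the stop.

Call:
arm_command(
  targets=[
    [-0.6, 0, 0, 0, 0],
    [-1.1, 0, 0, 0, 0],
    [-1.6, 0, 0, 0, 0],
    [-2.0, 0, 0, 0, 0],
  ],
)

```text
time: 10.62
position: [0.5521, 0.1078, 0.0314]
tool_rot: [0.72, 0.694, 0.001, 0.0]
ft_force: [2.6, 5.5, -0.3]
grip_width: 0.0004
```

Run:
```python
from rig import robot
from h import *
o=robot.get_obs(); show(o,[(-2,148,30)])
```

```text
t 10.625 chute mm [ -1.6 150.4  31.4] F [ 2.6  5.5 -0.3] w 0.0004
toolX chute [0.006, 1.0] spin to align X 1.5648204408141464 z [ 0.001  0.001 -1.   ]
(-2, 148, 30) tool cm [-0.24 -0.04  0.14]
```

Call:
arm_command(
  targets=[
    [-0.2, 0, 0, 0, 0],
    [-0.4, 0, 0, 0, 0],
  ],
)

```text
time: 10.88
position: [0.552, 0.1048, 0.0314]
tool_rot: [0.72, 0.694, 0.001, -0.0]
ft_force: [2.8, 14.0, -0.0]
grip_width: 0.0003
```

Call:
arm_command(
  targets=[
    [-0.1, 0, 0, 0, 0],
    [-0.2, 0, 0, 0, 0],
  ],
)

```text
time: 11.12
position: [0.552, 0.1047, 0.0315]
tool_rot: [0.721, 0.693, 0.002, -0.001]
ft_force: [3.2, 18.2, -0.7]
grip_width: 0.0002
```

At the stop: the force rose to 18 N with no further travel. I let go.

Call:
arm_command(
  targets=[
    [1, 0, 0, 0, 0],
    [2.5, 0, 0, 0, 0],
    [4.5, 0, 0, 0, 0],
    [7, 0, 0, 0, 0],
    [10, 0, 0, 0, 0],
  ],
)

```text
time: 11.75
position: [0.5543, 0.2025, 0.0311]
tool_rot: [0.72, 0.694, -0.001, -0.0]
ft_force: [0.7, -0.6, 0.2]
grip_width: 0.0006
```

Call:
arm_command(
  targets=[
    [0, 0, -4, 0, 0],
    [0, 0, -8, 0, 0],
    [0, 0, -12, 0, 0],
    [0, 0, -16, 0, 0],
    [0, 0, -20, 0, 0],
  ],
)

```text
time: 12.38
position: [0.5539, 0.202, 0.2323]
tool_rot: [0.72, 0.694, -0.001, -0.0]
ft_force: [1.0, -0.6, -0.4]
grip_width: 0.0005
```

```bash
cat > chk.py <<'E'
from rig import robot
from h import *
import sys
o=robot.get_obs(); show(o); M=np.stack([CX,CY,[0,0,1]],1)
for n in ("top","side"):
    p,d=robot.camera(n); m=robot.camera_model(n)
    r=(slice(130,260),slice(255,455)) if n=="top" else (slice(180,290),slice(230,370))
    cv2.imwrite(f"pics/{n}_{sys.argv[1]}.png",cv2.resize(p[r][:,:,::-1],None,fx=4,fy=4,interpolation=cv2.INTER_CUBIC))
    hsv=cv2.cvtColor(p,cv2.COLOR_RGB2HSV); C=(cloud(m,d)-O)@M*1e3
    org=(hsv[...,0]<25)&(hsv[...,1]>150)&(abs(C[...,0])<60)&(C[...,2]<75)
    f=org&(C[...,1]>125)
    print(n,"front",f.sum(),np.percentile(C[f],[5,50,95],axis=0).round(1) if f.sum() else "")
    g=org&(C[...,1]<150)&(C[...,2]<40)&(C[...,2]>15)&(abs(C[...,0])<32)
    print(n,"plate",g.sum(),np.percentile(C[g],[5,50,95],axis=0).round(1) if g.sum() else "")
E
python3 chk.py a
```

```text
t 12.375 chute mm [ -2.7 244.6 232.3] F [ 1.  -0.6 -0.4] w 0.0005
toolX chute [0.005, 1.0] spin to align X 1.565757797971009 z [-0.002 -0.001 -1.   ]
top front 146 [[-4.410e+01  1.512e+02  7.000e-01]
 [-5.800e+00  1.579e+02  5.370e+01]
 [ 4.240e+01  9.854e+02  6.420e+01]]
top plate 166 [[-21.8  63.   20.9]
 [ -1.8  93.2  26.3]
 [ 15.  124.2  32.4]]
side front 278 [[-45.1 152.5  19.4]
 [ -2.6 156.8  41.2]
 [ 41.5 159.5  58.6]]
side plate 146 [[ -23.  -376.3   18.9]
 [  -7.8   93.1   25.1]
 [  10.8  120.6   30. ]]
```

View pics/top_a.png

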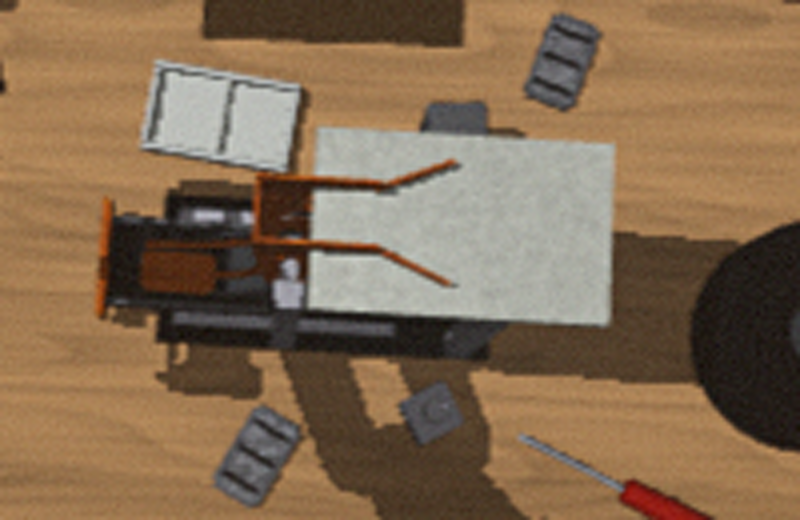

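View pics/side_a.png

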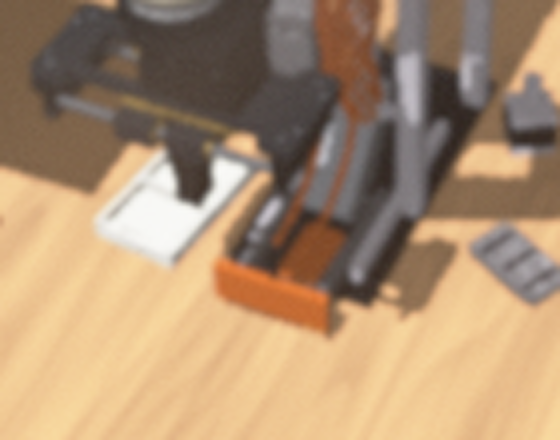

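The front face is at chute y ≈ 157, down from 184, so about 27 mm in: latched. The plate is flat and orange up in the tray (side crop 310,253), and the neighbours look unmoved. I hand in.

Run:
```python
from rig import robot
o=robot.get_obs(); print(o["time"],o["joint_velocities"].round(3)); print(robot.hand_in())
```

```text
12.475 [-0.004  0.053  0.065 -0.    -0.045 -0.003]
the job is handed in; nothing more can be done
None
```

The plate is in the tray, orange side up, and the tray is latched. I handed the job in at about 12.5 s.

- **Plate:** I pushed it along the deck with closed fingers through the fences. At the edge I drew the fingers back so its tail was free, and it dropped through the slot. Afterwards it lay flat inside the tray at about 26 mm height, as expected for floor plus plate thickness.
- **Tray:** I pressed the orange front until the force rose to 18 N with no further travel, then let go and lifted the arm clear. Both cameras put the front about 27 mm in from open, against the expected 28 mm for the latch.
- **Bystanders:** the ones near the chute looked unmoved in the last pictures; I did not look again at the glue and scraper.
- **Checks:** no check failed. Some depth readings had stray points, such as background pixels in the orange masks, so I relied on the medians and the pictures. I did not take another picture between the latch check and hand-in.

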